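# Put the red-knobbed lathe drive in neutral

## Task

Before the cue shaft is turned by hand, put the lathe drive with the red knob in neutral: pull its push-pull selector rod, which is pushed fully in, out to the middle click position (not all the way out) and let go of it. Leave the blue-knobbed rod where it is; it is already in its middle position.

Things in the scene. Friction and masses are not known exactly. Their poses are not given: they have to be found in the camera images.
- selector_red (a joint): Travel of the red rod, m: 0 = pushed fully in (as it starts), 0.025 = middle click (neutral), 0.050 = fully out. Grows as the rod is pulled out of its case, towards the robot. Leaving a full-in or full-out end takes about 9 N. Released anywhere between about 0.010 and 0.040, a detent (up to 9 N) draws the rod to within 2 mm of 0.025, where it stays.
- red_knob (a point): Centre of the red plastic knob: a cylinder 28 mm in diameter, 26 mm long, lying along the rod, 90 mm above the bench, on the end of a level steel rod 10 mm in diameter. Site x points along the rod into the case, y across, z up; pulling moves the knob along its -x. Knob centre to the case's front face: 42 mm fully in, 67 mm at the middle, 92 mm fully out.
- drive_red: The green gear case of the red rod, bolted down, 150 (x) x 160 (y) mm, top 115 mm up, a grey motor behind. Origin on the bench under its centre; -x is the front face, 75 mm off, where the rod leaves through a brass bushing 24 mm in diameter, 8 mm long. A black 6 mm band on the rod, hidden while in, shows 2 mm outside the bushing at the middle, 27 mm fully out.
- blue_knob (a point): Centre of the blue knob on a second, identical case and rod beside the first: same size, height, axes and detents as the red one. It starts at its middle click (67 mm from its case's face to within about 3 mm) and must be left there.

How it is judged:
By the outcome, as a careful person would: the job done as asked, in the order asked, and still so for the second after the job is handed in, with the robot touching nothing.
It also fails if it takes over 29 s, if anything falls off the work surface, if the arm or the gripper's body presses on something with over 40 N, if the wrist force passes 120 N, or if a joint passes its speed limit or range.

## Robot

A 6-joint arm with a two-finger parallel gripper is mounted at the origin on the work surface. World frame = base frame: x ahead of the robot, y to its left, z up, the work surface at z = 0. Lengths are in m, angles in rad, forces in N, time in s.
With the tool pointing down it reaches from about 0.3 to 0.75 m from the base axis. Payload 8.5 kg.
Tool frame: the origin (TCP) lies midway between the tips of the shut fingers; the grasp point (between the pads) lies 19 mm behind it; z points along the fingers, y is the line along which they close (so a half turn about z gives the same grasp; the last joint's range is limited). The gripper opens to 85 mm and grips with 20 to 120 N. Pads are 22 mm wide; open, the fingers measure 114 mm over their backs; the gripper's body (76 mm by 85 mm) begins 54 mm behind the grasp point. The pads swing forward as they close: fully open they stand 13 mm farther back than shut.
Start: joints at [-1.395, 0.381, 1.297, -0, 1.464, -0.215], TCP at [0.21, -0.509, 0.231] pointing down, gripper open.
Joint ranges: [-3.11, 3.11], [-0.89, 2.33], [0.22, 2.48], [-1.42, 4.56], [0.17, 2.85], [-2.88, 2.88]. Speed limits (rad/s): [2.39, 2.39, 3.14, 3.14, 3.14, 3.14].

## Interface

Orientations are given as a unit quaternion [w, x, y, z].
In Python, from workcell import bot, grab_frame gives the robot as it stands.
- The arm moves only by the shell command python3 -m jog 'ROWS' [FORCE]. ROWS is text: rows parted by semicolons, each of 7 numbers parted by spaces: the shift along the tool's x, y, z in cm, then the turn, a rotation vector about the tool's x, y, z in degrees, then the finger opening in cm, from 0 to 8.54. In form: dx dy dz rx ry rz jaw; .... A call has 1 to 20 rows; each row shifts and turns the commanded pose from where the row before left it, along the tool's axes as they then stand; what a row does not reach is not made up. A row lasts 1/10 s, in which the tool goes at most 50 mm and 8.59 degrees, less where a joint would pass 70% of its speed; a pose out of reach is approached as far as the arm can. A call is refused whole if a number of a shift passes 5 or a number of a turn 8.59, either way. A call with a gripper value outside its range is refused whole. The fingers move at their own pace and stop on an object; FORCE is the grip in N (left out, the last holds). Time passes only in rows, so rows that do not move let the fingers close. It gives the time, the measured TCP pose, the force, the opening and the grip force at its end, in the units of the state.
- bot.get_obs(): the state, without advancing time (a new reading comes with each control period).
- grab_frame(name): name is "scene" or "top" or "wrist"; returns a dict with "frame" (384x512x3 uint8, blue, green, red), "K" (3x3 intrinsics, pixels), "distortion" ([k1, k2, p1, p2, k3] as OpenCV has them; the pictures are not rectified), "position" and "attitude" of the camera in the world. Camera axes: x right, y down, z forward; pixel columns grow to the right and rows downward; lengths in m; the calibration is good to about 2 mm. A picture is of the moment at which its call begins. There is no depth.
- bot.sign_off(): hands the job in; it is judged then, once.
The state is a dict: "time_s": time; "qpos": joint angles; "qvel": joint speeds; "joint_torque": joint torques, N m; "tcp_pos": TCP position; "orientation": TCP orientation; "ft_force": force on the tool from outside, world axes, zero at the start; "torque": the same for the moment, N m; "width": opening from 0.0 (shut) to 1.0 (fully open); "finger_force": force on a finger pad.
Only numpy, scipy, OpenCV 4.12 (cv2) and the standard library are available. Lean on these libraries where they do the work, as an engineer would, in place of code of your own. Each camera call takes 0.05 s, during which the arm holds its last target. There are 200 camera calls.

## Working session

There is one attempt and no reset: what is moved stays moved. The work goes in short steps, Python scripts to look and compute and a shell command to move; the robot and the scene stay as the last step left them, time stands still between calls to the robot, and variables do not carry over. Pictures are saved under pics/ and viewed, at most 10 in all, crops included, and the job is handed in when it is done.

```bash
mkdir -p pics; python3 - <<'E'
from workcell import bot, grab_frame
import cv2,numpy as np,pickle
d={}
for n in ("scene","top"):
    f=grab_frame(n); d[n]=f; cv2.imwrite(f"pics/{n}0.png",f["frame"]); print(n,f["K"],f["distortion"],f["position"],f["attitude"])
pickle.dump(d,open("f0.pkl","wb"))
o=bot.get_obs();print(o)
E
```

```text
scene [[424.13965146   0.         252.92747458]
 [  0.         424.13965146 191.92926838]
 [  0.           0.           1.        ]] [-0.07166616  0.          0.          0.          0.        ] [ 1.29980908 -0.27373495  0.60411269] [-0.37500304  0.72185525  0.51514136 -0.27005017]
top [[365.39102065   0.         257.8088696 ]
 [  0.         365.39102065 190.39861198]
 [  0.           0.           1.        ]] [0.03815092 0.         0.         0.         0.        ] [ 4.23020349e-01 -3.65721543e-04  1.01157810e+00] [-0.0540003   0.7110306  -0.69678365  0.07753711]
{'time_s': 0.1, 'qpos': array([-1.39527260e+00,  3.81102704e-01,  1.29814414e+00, -9.36696537e-06,
        1.46363682e+00, -2.15282659e-01]), 'qvel': array([-0.00117967, -0.00139417, -0.00158598, -0.00123803,  0.00026067,
        0.00036022]), 'joint_torque': array([ 4.91140847e-03, -4.49218798e+01, -2.31656563e+01, -1.97725958e-04,
        3.68405075e-03,  8.23677937e-06]), 'tcp_pos': array([ 0.20947041, -0.50826015,  0.23080122]), 'orientation': array([-6.45470558e-04,  9.80969162e-01,  1.94162526e-01,  8.17608562e-06]), 'ft_force': array([-0.17189105,  0.83699581, -0.13509908]), 'torque': array([-0.02045254,  0.03424995, -0.04226551]), 'finger_force': 0.0, 'width': 1.0006383710259197}
```

View pics/scene0.png

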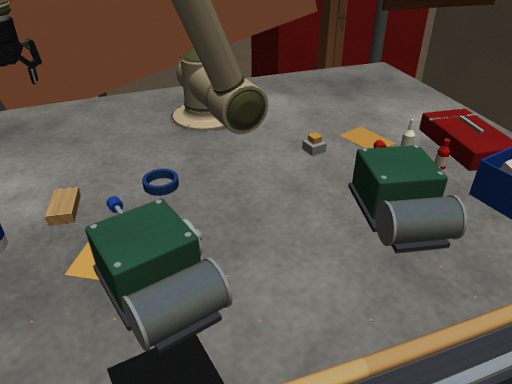

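View pics/top0.png

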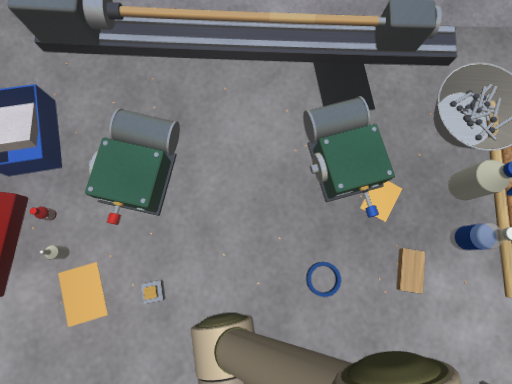

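Top view: red knob is near (113,218) on the left case, whose green top is about (88–170, 140–212). The blue knob is near (372,211). A red bottle stands near (42,212). Next I'll work out the geometry.

```bash
cat > h.py <<'E'
import cv2,numpy as np
from scipy.spatial.transform import Rotation as R
def rot(q): return R.from_quat(np.r_[q[1:],q[0]])
def world(f,px,z):
    p=cv2.undistortPoints(np.float64(px).reshape(-1,1,2),f["K"],f["distortion"])[:,0]
    d=rot(f["attitude"]).apply(np.c_[p,np.ones(len(p))]); c=f["position"]
    return c+d*((z-c[2])/d[:,2:])
def pix(f,P):
    r=rot(f["attitude"]).inv(); 
    return cv2.projectPoints(r.apply(np.atleast_2d(P)-f["position"]),np.zeros(3),np.zeros(3),f["K"],f["distortion"])[0][:,0]
E
python3 - <<'E'
from h import *
import pickle
f=pickle.load(open("f0.pkl","rb"))["top"]; im=f["frame"].astype(int); b,g,r=im[...,0],im[...,1],im[...,2]
for name,sl,kn in (("red",(60,190),r),("blue",(290,400),b)):
    m=((g>1.4*r)&(g>1.15*b)).astype(np.uint8); m[:,:sl[0]]=0;m[:,sl[1]:]=0; m[:120]=0;m[230:]=0
    m=cv2.morphologyEx(m,cv2.MORPH_OPEN,np.ones((3,3)))
    c=max(cv2.findContours(m,0,cv2.CHAIN_APPROX_NONE)[0],key=cv2.contourArea)
    W=world(f,c[:,0],.115)[:,:2].astype(np.float32)
    rc=cv2.minAreaRect(W*1000); print(name,rc, cv2.boxPoints(rc).round(0).tolist())
    o=(b+g+r-kn)/2; k=(kn>2*o)&(kn>60); k[:,:sl[0]]=0;k[:,sl[1]:]=0;k[:200]=0;k[235:]=0
    ys,xs=np.nonzero(k); print(len(xs),xs.mean(),ys.mean(),xs.min(),xs.max(),ys.min(),ys.max(),world(f,[[xs.mean(),ys.mean()]],.092))
im2=f["frame"][120:240,70:190]; cv2.imwrite("pics/c1.png",cv2.resize(im2,None,fx=5,fy=5,interpolation=cv2.INTER_CUBIC))
E
```

```text
red ((631.2652587890625, 301.79833984375), (157.6536102294922, 147.81570434570312), 78.17405700683594) [[543.0, 240.0], [687.0, 209.0], [720.0, 364.0], [575.0, 394.0]]
110 113.13636363636364 218.05454545454546 107 119 213 223 [[0.51857259 0.32766835 0.092     ]]
blue ((683.93994140625, -278.66278076171875), (148.92942810058594, 158.42051696777344), 16.604446411132812) [[590.0, -224.0], [635.0, -376.0], [778.0, -333.0], [733.0, -181.0]]
96 371.3229166666667 211.02083333333334 366 377 206 216 [[ 0.54996693 -0.32055967  0.092     ]]
```

View pics/c1.png

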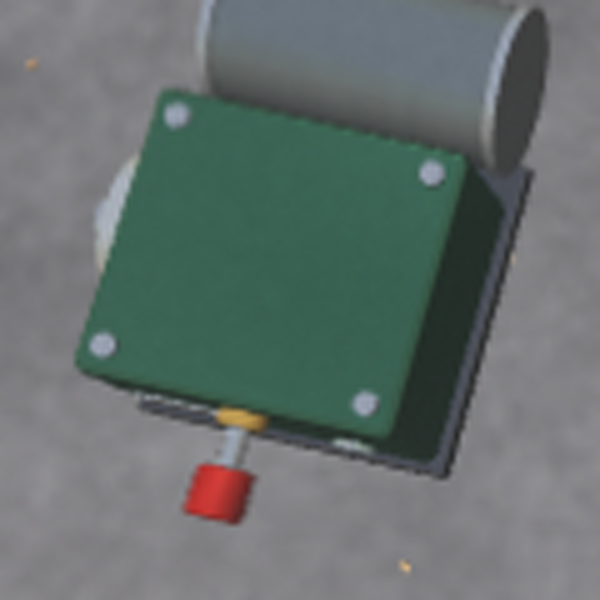

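The measured case is 158 x 148 mm. The knob is 41.7 mm from the front face (42 expected), about 2 mm off its centreline, and the rod heading is -12.1°. I'll turn the tool +34.5° about z, then translate to hover above the knob.

```bash
python3 -m jog '0 0 0 0 0 6.9 8; 0 0 0 0 0 6.9 7; 0 0 0 0 0 6.9 6; 0 0 0 0 0 6.9 6; 0 0 0 0 0 6.9 6; 0.35 -2.45 0 0 0 0 6; 0.7 -4.9 0 0 0 0 6; 0.7 -4.9 0 0 0 0 6; 0.7 -4.9 0 0 0 0 6; 0.7 -4.9 0 0 0 0 6; 0.7 -4.9 0 0 0 0 6; 0.7 -4.9 0 0 0 0 6; 0.7 -4.9 0 0 0 0 6; 0.7 -4.9 0 0 0 0 6; 0.7 -4.9 0 0 0 0 6; 0.7 -4.9 0 0 0 0 6; 0.7 -4.9 0 0 0 0 6; 0.7 -4.9 0 0 0 0 6; 0.7 -4.9 0 0 0 0 6' 40
python3 -m jog '0.7 -4.9 0 0 0 0 6; 0.7 -4.9 0 0 0 0 6; 0.7 -4.9 0 0 0 0 6; 0.7 -4.9 0 0 0 0 6; 0.35 -2.45 0 0 0 0 6; 0 0 0 0 0 0 6; 0 0 0 0 0 0 6; 0 0 0 0 0 0 6'
python3 - <<'E'
from h import *
from workcell import bot,grab_frame
f=grab_frame("wrist"); cv2.imwrite("pics/w1.png",f["frame"])
o=bot.get_obs(); Rt=rot(o["orientation"]); K=np.array([.519,.3275,.09])
print(o["time_s"],o["tcp_pos"],Rt.as_matrix().round(3),o["width"],o["ft_force"]); print("delta tool cm",Rt.inv().apply(K-o["tcp_pos"])*100)
im=f["frame"].astype(int); b,g,r=im[...,0],im[...,1],im[...,2]
m=((r>2*(b+g)/2)&(r>60)).astype(np.uint8); n,l,s,c=cv2.connectedComponentsWithStats(m)
for i in range(1,n):
    if s[i][4]>100: print(s[i],c[i],world(f,[c[i]],.1))
print(pix(f,[K]))
E
```

```text
time_s: 2.0
tcp_pos: [0.4408, 0.1207, 0.2312]
orientation: [0.0, 0.994, -0.105, -0.0]
ft_force: [0.9, -1.0, -0.1]
width: 0.703
finger_force: 0.0
time_s: 2.8
tcp_pos: [0.5175, 0.3265, 0.2313]
orientation: [0.0, 0.994, -0.106, -0.0]
ft_force: [-0.1, 0.0, -0.2]
width: 0.701
finger_force: 0.0
2.85 [0.51758631 0.32641619 0.23152745] [[ 0.978 -0.211 -0.   ]
 [-0.211 -0.978 -0.   ]
 [-0.     0.    -1.   ]] 0.704414526748103 [0.67912909 1.16544827 0.47528251]
delta tool cm [ 0.11659975 -0.13868461 14.15270608]
[    0   158    86   176 10060] [ 34.57554672 253.54075547] [[0.48315148 0.60108265 0.1       ]]
[241 166  25  26 578] [253.31314879 178.58823529] [[0.51888772 0.32635825 0.1       ]]
[ 74 176  39  30 684] [ 93.9254386  190.11111111] [[0.54250789 0.4969599  0.1       ]]
[[252.2974013  176.10719129]]
```

View pics/w1.png

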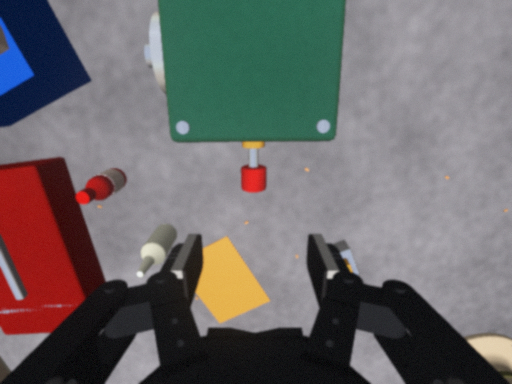

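The wrist view shows the red knob at (253,179), between the fingers and lined up with the rod. It back-projects to (0.519, 0.326), which agrees with the top view to about 1 mm. I'll descend and grip.

```bash
python3 -m jog '0.1 -0.05 2 0 0 0 6; 0 0 4 0 0 0 6; 0 0 4 0 0 0 6; 0 0 3 0 0 0 6; 0 0 2 0 0 0 6; 0 0 1 0 0 0 6; 0 0 0 0 0 0 6; 0 0 0 0 0 0 6'
python3 -m jog '0 0 0 0 0 0 4; 0 0 0 0 0 0 2; 0 0 0 0 0 0 1.5; 0 0 0 0 0 0 1.5; 0 0 0 0 0 0 1.5; 0 0 0 0 0 0 1.5; 0 0 0 0 0 0 1.5' 50
```

```text
time_s: 3.65
tcp_pos: [0.5194, 0.3276, 0.0726]
orientation: [-0.0, 0.994, -0.106, 0.001]
ft_force: [-0.5, 1.2, 0.6]
width: 0.701
finger_force: 0.0
time_s: 4.35
tcp_pos: [0.5191, 0.3275, 0.0725]
orientation: [0.0, 0.994, -0.105, 0.001]
ft_force: [-1.3, -2.2, 5.7]
width: 0.307
finger_force: 48.9
```

Gripped: the opening is 26 mm and the force 49 N. Pulling 25 mm.

```bash
python3 -m jog '-0.3 0 0 0 0 0 1.5; -0.3 0 0 0 0 0 1.5; -0.3 0 0 0 0 0 1.5; -0.3 0 0 0 0 0 1.5; -0.3 0 0 0 0 0 1.5; -0.3 0 0 0 0 0 1.5; -0.3 0 0 0 0 0 1.5; -0.3 0 0 0 0 0 1.5; -0.1 0 0 0 0 0 1.5; 0 0 0 0 0 0 1.5; 0 0 0 0 0 0 1.5; 0 0 0 0 0 0 1.5'
python3 - <<'E'
from h import *
from workcell import bot,grab_frame
f=grab_frame("top"); cv2.imwrite("pics/t2.png",cv2.resize(f["frame"][120:240,70:190],None,fx=4,fy=4,interpolation=cv2.INTER_CUBIC))
f=grab_frame("wrist"); cv2.imwrite("pics/w2.png",f["frame"])
E
```

```text
time_s: 5.55
tcp_pos: [0.4944, 0.3326, 0.0725]
orientation: [0.0, 0.994, -0.105, 0.0]
ft_force: [-1.9, -4.5, 7.0]
width: 0.311
finger_force: 49.8
```

View pics/w2.png

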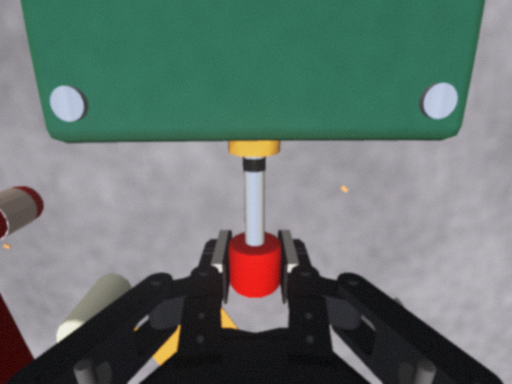

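The red knob is held at (255,265), and the black band shows just outside the bushing at (254,163), so the rod is at the middle. I'll release it, rise and check.

```bash
python3 -m jog '0 0 0 0 0 0 3; 0 0 0 0 0 0 4.5; 0 0 0 0 0 0 6; 0 0 0 0 0 0 6; 0 0 0 0 0 0 6; 0 0 0 0 0 0 6; 0 0 -1 0 0 0 6; 0 0 -2 0 0 0 6; 0 0 -3 0 0 0 6; 0 0 -4 0 0 0 6; 0 0 -4 0 0 0 6; 0 0 -2 0 0 0 6; 0 0 0 0 0 0 6; 0 0 0 0 0 0 6; 0 0 0 0 0 0 6'
python3 - <<'E'
from h import *
from workcell import bot,grab_frame
f=grab_frame("wrist"); cv2.imwrite("pics/w3.png",f["frame"])
im=f["frame"].astype(int); b,g,r=im[...,0],im[...,1],im[...,2]
m=((r>2*(b+g)/2)&(r>60)).astype(np.uint8); n,l,s,c=cv2.connectedComponentsWithStats(m)
u=np.array([.978,-.21,0])
for i in range(1,n):
    if s[i][4]>100: w=world(f,[c[i]],.1)[0]; print(s[i],c[i],w,"travel",(np.array([.5189,.3264,.1])-w)@u)
E
```

```text
time_s: 7.15
tcp_pos: [0.4939, 0.3327, 0.2301]
orientation: [0.001, 0.994, -0.106, -0.001]
ft_force: [-0.6, 0.6, -0.2]
width: 0.7
finger_force: 0.0
[   0  141   84  154 8104] [ 32.13240375 226.57823297] [0.49288709 0.59153644 0.1       ] travel 0.08111927470280386
[ 69 157  41  27 710] [ 90.47183099 170.85915493] [0.53954059 0.49741278 0.1       ] travel 0.015726182620403446
[242 166  25  27 582] [254.36254296 179.52405498] [0.49414208 0.33155945 0.1       ] travel 0.025296727202193323
[   0  295   88   28 1730] [ 39.32369942 308.56936416] [0.38268075 0.64000075 0.1       ] travel 0.19907858639591858
```

View pics/w3.png

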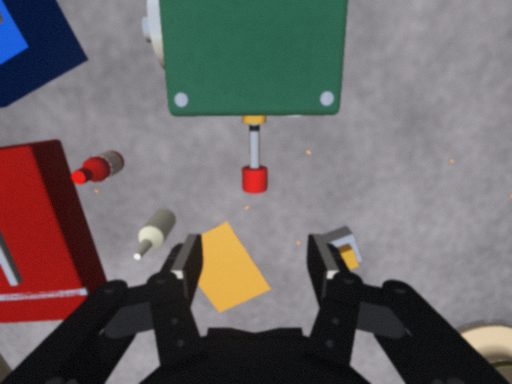

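The released knob at (254,180) has travelled 25.3 mm, with the band just outside the bushing at (254,127) and the gripper clear. I'm handing it in.

```bash
python3 -c "
from workcell import bot
print(bot.sign_off())"
```

```text
the job is handed in; nothing more can be done
None
```

The red rod is at its middle click (measured travel about 25 mm) and released, the robot never went near the blue rod, and the job was handed in about 7 s into the 29 s limit.

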